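# Lock in a cartridge drive, find the loose bolt and hold its cap open

### The job

Set the blue cartridge drive right down into the pocket of the aluminium enclosure, let go of it and swing the locking lever fully shut over it. Then check the row of orange drives of the same array: tap their bolts until you find the loose one, the one that drops under a push, pinch the bar of that drive's cap, lift the cap to about 45 degrees for me to get at the bolt, and finish while still holding it open; do not open the other caps, and do not shift the other things on the bench.

Things in the scene. Friction and masses are not known exactly. Their poses are not given: they have to be found in the camera images.
- module: loose blue cartridge drive (0.15 kg), a block 60 (its x) x 36 (its y) x 40 mm (its z) with a white label on top and a black band; origin at the centre of its underside. It stands upright on the table beside the enclosure.
- enclosure: small aluminium drive enclosure fixed to the table, 136 x 72 x 22 mm, x from -50 to +86 mm; origin under its pocket's centre. The pocket in its top (66 x 42 mm, long side along x, 14 mm deep, chamfered) takes the cartridge either way round with 3 mm play each side; seated, it stands 26 mm out. A steel lever turns level about the upright axis of a dark post at x = +62 mm, y = 0.
- socket (a point): centre of the pocket's floor, 8 mm above the table; axes as the enclosure's. The pocket's rim is 14 mm above it.
- lever_knob (a point): middle of the red upright knob (14 mm thick, 30 mm tall, 58 to 88 mm above the table) at the end of the lever, 80 mm from the pivot axis. The lever's flat bar is 14 mm wide, 51 to 58 mm above the table: it passes 3 mm over a seated cartridge (top at 48 mm) but strikes one that is not down.
- lever (a joint): turn of the locking lever about the pivot in rad, anticlockwise from above as it grows: 0 = fully open, pointing 0.35 rad from the enclosure's +y towards its +x; 0.35 = along +y; 1.92 = shut against its stop, pointing along the enclosure's -x across the cartridge. Light friction (about 1 N at the knob); stays where it is left.
- tray: flat aluminium carrier fixed to the table, 150 (x) x 300 (y) x 6 mm, origin under its centre; carries the row of three orange drives.
- drive_a: one of three alike rugged orange drives fixed on the tray in a row along its y, 92 mm apart; which stands where changes between starts. 120 (x) x 76 (y) x 22 mm, origin at the centre of its underside, 6 mm above the table, axes as the tray's. On top: a steel bolt and round it a grey hinged cap (flat frame 46 mm wide, top face 27 mm above the drive's underside).
- bolt_a_top (a point): top centre of drive_a's round steel bolt head (18 mm across), at x = -5 mm in the drive's frame, 38 mm above its underside (44 mm above the table), 11 mm proud of the cap. A tight bolt is rigid; the loose one (one of the three) yields to about 2 N, drops 6 mm under a push and stays down, still proud of the cap.
- cap_a_bar (a point): middle of the blue cross bar that lifts drive_a's cap and swings with it: 20 mm long along the drive's y, 10 mm thick, on a 10 mm wide stem, 22 mm above the cap's 14 mm wide tongue; when shut at x = -45 mm in the drive's frame, 55 mm above the table. Pinched by its two end faces it can turn in the fingers.
- cap_a (a joint): angle of drive_a's cap in rad: 0 = shut, flat; grows as the bar end swings up and back, to 1.2 at the stop. Hinge axis along the drive's y at x = +42 mm, 25 mm above the drive's underside (31 mm above the table): 87 mm behind the shut bar's middle and 24 mm lower. 60 g; falls shut when let go.
- drive_b: one of three alike rugged orange drives fixed on the tray in a row along its y, 92 mm apart; which stands where changes between starts. 120 (x) x 76 (y) x 22 mm, origin at the centre of its underside, 6 mm above the table, axes as the tray's. On top: a steel bolt and round it a grey hinged cap (flat frame 46 mm wide, top face 27 mm above the drive's underside).
- bolt_b_top (a point): top centre of drive_b's round steel bolt head (18 mm across), at x = -5 mm in the drive's frame, 38 mm above its underside (44 mm above the table), 11 mm proud of the cap. A tight bolt is rigid; the loose one (one of the three) yields to about 2 N, drops 6 mm under a push and stays down, still proud of the cap.
- cap_b_bar (a point): middle of the blue cross bar that lifts drive_b's cap and swings with it: 20 mm long along the drive's y, 10 mm thick, on a 10 mm wide stem, 22 mm above the cap's 14 mm wide tongue; when shut at x = -45 mm in the drive's frame, 55 mm above the table. Pinched by its two end faces it can turn in the fingers.
- cap_b (a joint): angle of drive_b's cap in rad: 0 = shut, flat; grows as the bar end swings up and back, to 1.2 at the stop. Hinge axis along the drive's y at x = +42 mm, 25 mm above the drive's underside (31 mm above the table): 87 mm behind the shut bar's middle and 24 mm lower. 60 g; falls shut when let go.
- drive_c: one of three alike rugged orange drives fixed on the tray in a row along its y, 92 mm apart; which stands where changes between starts. 120 (x) x 76 (y) x 22 mm, origin at the centre of its underside, 6 mm above the table, axes as the tray's. On top: a steel bolt and round it a grey hinged cap (flat frame 46 mm wide, top face 27 mm above the drive's underside).
- bolt_c_top (a point): top centre of drive_c's round steel bolt head (18 mm across), at x = -5 mm in the drive's frame, 38 mm above its underside (44 mm above the table), 11 mm proud of the cap. A tight bolt is rigid; the loose one (one of the three) yields to about 2 N, drops 6 mm under a push and stays down, still proud of the cap.
- cap_c_bar (a point): middle of the blue cross bar that lifts drive_c's cap and swings with it: 20 mm long along the drive's y, 10 mm thick, on a 10 mm wide stem, 22 mm above the cap's 14 mm wide tongue; when shut at x = -45 mm in the drive's frame, 55 mm above the table. Pinched by its two end faces it can turn in the fingers.
- cap_c (a joint): angle of drive_c's cap in rad: 0 = shut, flat; grows as the bar end swings up and back, to 1.2 at the stop. Hinge axis along the drive's y at x = +42 mm, 25 mm above the drive's underside (31 mm above the table): 87 mm behind the shut bar's middle and 24 mm lower. 60 g; falls shut when let go.
- mug: white ceramic mug, 80 mm across, 92 mm tall, with three screwdrivers standing in it to 170 mm; origin under its centre. Bystander.
- dispenser: push dispenser of clear plastic for tiny screws, 60 x 60 x 78 mm, origin under its centre. Bystander.
- jar: small screw jar with a black lid, 52 mm across, 60 mm tall, origin under its centre. Bystander.
- driver: screwdriver with a yellow handle, 160 mm long, lying on the table along its x. Bystander.
- parts_bin: blue open parts bin, 100 x 140 x 45 mm, origin under its centre. Bystander.
- blank: flat black blanking plate, 100 x 70 x 18 mm, origin under its centre. Bystander.
There are look-alikes about, which are no part of the job. Leave any turquoise look-alike of the enclosure alone.

How it is judged (in metres and radians):
On the way, in this order (a step that is already met when the one before it is completed fails the run):
1. the cartridge is seated on the pocket's floor and let go (z of module in the frame of socket between -0.003 and 0.003 m and horizontal distance between module and socket below 0.006 m and angle between the x axis of module and the x axis of socket, either way round below 0.15 rad and angle between module's own z axis and vertical below 0.1 rad and contact force between the fingers and module below 0.05 N), for 0.2 s.
2. the lever is swung shut over the seated cartridge (z of module in the frame of socket between -0.003 and 0.003 m and horizontal distance between module and socket below 0.006 m and angle between the x axis of module and the x axis of socket, either way round below 0.15 rad and angle between module's own z axis and vertical below 0.1 rad and value of joint lever above 1.75 rad), for 0.1 s.
3. the loose bolt has been pushed down ((z of bolt_a_top in the frame of drive_a below 0.0345 m or z of bolt_b_top in the frame of drive_b below 0.0345 m or z of bolt_c_top in the frame of drive_c below 0.0345 m)), for 0.05 s.
4. the cap of the drive with the loose bolt is held open by the fingers (((z of bolt_a_top in the frame of drive_a below 0.0345 m and value of joint cap_a above 0.55 rad and velocity of joint cap_a between -0.2 and 0.2 rad/s and contact force between the fingers and drive_a above 0.2 N and value of joint each of cap_b, cap_c below 0.1 rad) or (z of bolt_b_top in the frame of drive_b below 0.0345 m and value of joint cap_b above 0.55 rad and velocity of joint cap_b between -0.2 and 0.2 rad/s and contact force between the fingers and drive_b above 0.2 N and value of joint each of cap_a, cap_c below 0.1 rad) or (z of bolt_c_top in the frame of drive_c below 0.0345 m and value of joint cap_c above 0.55 rad and velocity of joint cap_c between -0.2 and 0.2 rad/s and contact force between the fingers and drive_c above 0.2 N and value of joint each of cap_a, cap_b below 0.1 rad))), for 0.2 s.
At the end, for the whole second after the job is handed in: The cartridge sits on the pocket's floor (within 3 mm in height, 6 mm sideways, 0.15 rad), the lever is shut (above 1.75 rad), one bolt has dropped (by at least 3.5 mm), the fingers touch and hold that drive's cap still at more than 0.55 rad, and the other two caps are shut (below 0.1 rad) (all of step 2 and ((z of bolt_a_top in the frame of drive_a below 0.0345 m and value of joint cap_a above 0.55 rad and velocity of joint cap_a between -0.2 and 0.2 rad/s and contact force between the fingers and drive_a above 0.2 N and value of joint each of cap_b, cap_c below 0.1 rad) or (z of bolt_b_top in the frame of drive_b below 0.0345 m and value of joint cap_b above 0.55 rad and velocity of joint cap_b between -0.2 and 0.2 rad/s and contact force between the fingers and drive_b above 0.2 N and value of joint each of cap_a, cap_c below 0.1 rad) or (z of bolt_c_top in the frame of drive_c below 0.0345 m and value of joint cap_c above 0.55 rad and velocity of joint cap_c between -0.2 and 0.2 rad/s and contact force between the fingers and drive_c above 0.2 N and value of joint each of cap_a, cap_b below 0.1 rad))); the arm keeps its last pose, push and grip.
It fails at once if a cap is opened whose bolt was not found loose ((value of joint cap_a above 0.25 rad and not (z of bolt_a_top in the frame of drive_a below 0.0345 m)) or (value of joint cap_b above 0.25 rad and not (z of bolt_b_top in the frame of drive_b below 0.0345 m)) or (value of joint cap_c above 0.25 rad and not (z of bolt_c_top in the frame of drive_c below 0.0345 m))).
It fails at once if a bystander is moved by more than 30 mm (distance of any of mug, dispenser, jar, driver, parts_bin, blank from where it was at the start of the episode above 0.03 m).
It also fails if it takes over 72 s, if anything falls off the work surface, if the arm or the gripper's body presses on something with over 40 N, if the wrist force passes 120 N, or if a joint passes its speed limit or range.

### The arm

A 6-joint arm with a two-finger parallel gripper is mounted at the origin on the work surface. World frame = base frame: x ahead of the robot, y to its left, z up, the work surface at z = 0. Lengths are in m, angles in degrees, forces in N, time in s.
With the tool pointing down it reaches from about 0.4 to 0.925 m from the base axis. Payload 12.5 kg.
Tool frame: the origin (TCP) lies midway between the tips of the shut fingers; the grasp point (between the pads) lies 19 mm behind it; z points along the fingers, y is the line along which they close (so a half turn about z gives the same grasp; the last joint's range is limited). The gripper opens to 95 mm and grips with 3 to 60 N. Pads are 20 mm wide; open, the fingers measure 119 mm over their backs; the gripper's body (75 mm by 180 mm) begins 59 mm behind the grasp point.
Start: joints at [-78.931, 28.126, 89.318, -0, 62.55, -6.05], TCP at [0.184, -0.597, 0.215] pointing down, gripper open.
Joint ranges: [-177.58, 177.58], [-47.91, 125.51], [2.72, 160], [-65.01, 245.01], [3.68, 167.84], [-153.87, 153.87]. Speed limits (degrees/s): [127.2, 127.2, 159.86, 180, 180, 180].

### API

Orientations are given as [roll, pitch, yaw] about the fixed x, y, z axes, in that order (R = Rz(yaw) Ry(pitch) Rx(roll)).
In Python, from workcell import bot, imaging, hand_in gives the robot as it stands. The module is installed in compiled form; this text tells all that it offers.
- The arm moves only by the tool send_rows, never from a script. Its argument "plan" is a list that holds one entry, the list of rows, each a list of 7 numbers: the shift along the world's x, y, z in m, then the turn, a rotation vector about the world's x, y, z in degrees, then the opening, from 0 (shut) to 1 (fully open). A call has 1 to 10 rows; each row is the pose to reach, as a shift and turn from the pose commanded when the call began; what a row does not reach only later rows make up. A row lasts 1/12 s, in which the tool goes at most 41.7 mm and 7.16 degrees, less where a joint would pass 70% of its speed; a pose out of reach is approached as far as the arm can. A call with a gripper value outside its range is refused whole. The fingers move at their own pace and stop on an object; "squeeze" is the grip in N (left out, the last holds). Time passes only in rows, so rows that repeat a pose let the fingers close. It gives the time, the measured TCP pose, the force, the opening and the grip force at its end, in the units of the state.
- bot.get_state(): the state, without advancing time (a new reading comes with each control period).
- imaging.get_image(name): name is "side" or "top" or "wrist"; returns a dict with "image" (480x640x3 uint8, red, green, blue), "fx", "fy", "cx", "cy" (pixels), "R" (3x3) and "t" (3): a world point X has camera coordinates R X + t; the wrist camera has in their place "hand_eye" (4x4, takes a point from camera to tool coordinates, whose origin is the TCP and whose axes are the flange's). Camera axes: x right, y down, z forward; pixel columns grow to the right and rows downward; lengths in m; the calibration is good to about 2 mm. A picture is of the moment at which its call begins: read the wrist's pose just before it. There is no depth.
- hand_in(): hands the job in; it is judged then, once.
The state is a dict: "time": time; "qpos": joint angles; "joint_velocities": joint speeds; "joint_efforts": joint torques, N m; "eef_pos": TCP position; "eef_rot": TCP orientation; "wrist_force": force on the tool from outside, world axes, zero at the start; "torque": the same for the moment, N m; "grip_width": finger opening in m; "grip_force": force on a finger pad.
Only numpy, scipy, OpenCV 4.12 (cv2) and the standard library are available. Lean on these libraries where they do the work, as an engineer would, in place of code of your own. Each camera call takes 0.05 s, during which the arm holds its last target. There are 200 camera calls.

## Working session

There is one attempt and no reset: what is moved stays moved. The work goes in short steps, Python scripts to look and compute and a tool call to move; the robot and the scene stay as the last step left them, time stands still between calls to the robot, and variables do not carry over. Pictures are saved under pics/ and viewed, at most 10 in all, crops included, and the job is handed in when it is done.

Besides the shell and the picture viewer there is one more tool, called after "Emit:" by a JSON object that holds its "name" and its "arguments". send_rows: Moves the arm, as the interface text tells. Its arguments: {"type":"object","properties":{"plan":{"type":"array"},"squeeze":{"type":"number"}},"required":["plan"]}

```bash
mkdir -p pics; cat > h.py <<'E'
from workcell import bot, imaging, hand_in
import numpy as np, cv2
def snap(n,f):
    s=bot.get_state(); d=imaging.get_image(n); cv2.imwrite('pics/'+f,cv2.cvtColor(d['image'],cv2.COLOR_RGB2BGR))
    np.savez('pics/'+f+'.npz',eef=np.r_[s['eef_pos'],s['eef_rot']],**d); return d
def ray(d,u,v,z):
    R=np.array(d['R']);t=np.array(d['t']).ravel()
    c=-R.T@t; r=R.T@np.array([(u-d['cx'])/d['fx'],(v-d['cy'])/d['fy'],1]); return c+r*(z-c[2])/r[2]
def proj(d,X):
    p=np.array(d['R'])@np.array(X)+np.array(d['t']).ravel(); return [d['fx']*p[0]/p[2]+d['cx'],d['fy']*p[1]/p[2]+d['cy']]
E
python3 - <<'E'
from h import *
for n in('top','side'):
    d=snap(n,n+'0.png'); print(n,d['fx'],d['fy'],d['cx'],d['cy'],np.round(-np.array(d['R']).T@np.array(d['t']).ravel(),3),np.round(d['R'],2).tolist())
s=bot.get_state(); print(s)
E
```

```text
top 594.5571548564137 594.5571548564137 315.83403046670196 231.75330503309112 [0.334 0.041 1.507] [[-0.02, -1.0, 0.01], [-0.99, 0.02, -0.12], [0.12, -0.01, -0.99]]
side 580.4465217723177 580.4465217723177 315.8806136970169 252.5887899164806 [0.282 1.142 0.959] [[-0.98, -0.19, -0.01], [-0.11, 0.6, -0.8], [0.16, -0.78, -0.61]]
{'time': 0.1, 'qpos': array([-7.89326419e+01,  2.81635587e+01,  8.93462278e+01, -2.02565043e-03,
        6.25510908e+01, -6.04985756e+00]), 'joint_velocities': array([-0.03480201, -0.1993369 , -0.08004707,  0.06081635, -0.0198271 ,
        0.04424199]), 'joint_efforts': array([ 3.28300506e-03, -6.13623548e+01, -2.58605719e+01,  6.93896413e-02,
        4.69917257e-02, -4.21077232e-05]), 'eef_pos': array([ 0.18393182, -0.59709263,  0.21409157]), 'eef_rot': array([-1.79939272e+02, -4.62947640e-03,  1.71181479e+01]), 'wrist_force': array([-0.11046145,  0.58334548, -0.05453681]), 'torque': array([-0.07805103,  0.05346025, -0.04329024]), 'grip_force': 0.0, 'grip_width': 0.095192483149682}
```

View pics/top0.png

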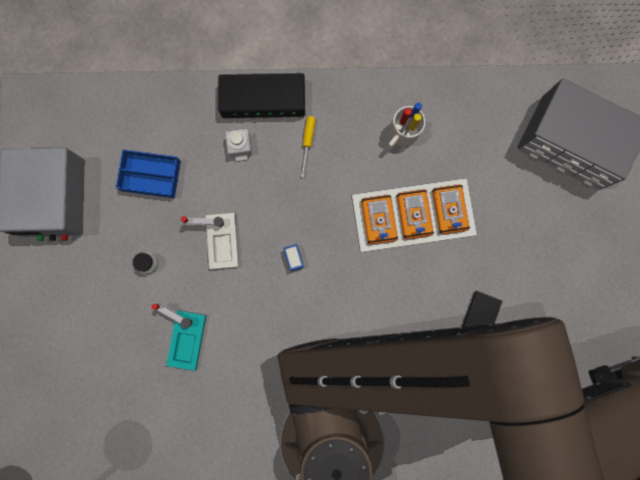

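View pics/side0.png

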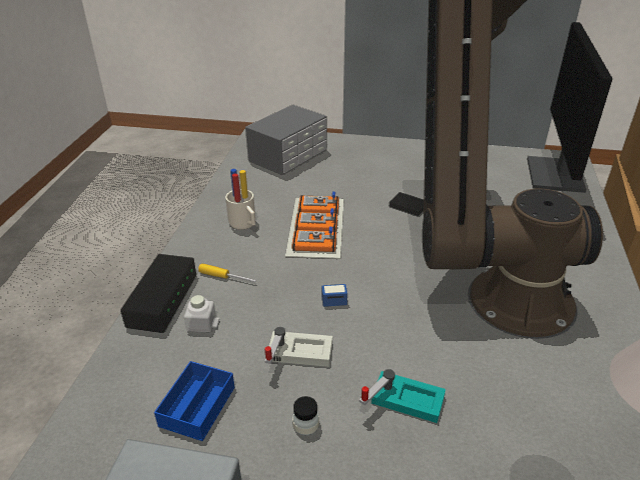

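The blue cartridge is at (293,257) in the top view. There are two possible enclosures: the whitish aluminium one at (222,241) and the turquoise one at (187,340), which is the look-alike to leave alone. The orange drives are at (379,219), (415,214) and (452,209). The only other blue thing is the parts bin at (149,173). I'm choosing the block at (293,257) and the aluminium enclosure at (222,241).

```bash
python3 - <<'E'
from h import *
d=dict(np.load('pics/top0.png.npz')); im=cv2.imread('pics/top0.png')
a=cv2.resize(im[185:285,140:320],None,fx=4.4,fy=4.4,interpolation=cv2.INTER_CUBIC)[:, :790]
b=cv2.resize(im[174:256,350:480],None,fx=4.4*0.45,fy=4.4*.45,interpolation=cv2.INTER_CUBIC)
c=np.zeros((600,800,3),np.uint8); c[:440,:790]=a; c[440:440+b.shape[0],:b.shape[1]]=b[:160]
cv2.imwrite('pics/crop1.png',c)
hsv=cv2.cvtColor(im,cv2.COLOR_BGR2HSV)
def rect(m,roi,z,name):
    M=np.zeros(m.shape,np.uint8); x0,x1,y0,y1=roi; M[y0:y1,x0:x1]=m[y0:y1,x0:x1]*255
    M=cv2.morphologyEx(M,cv2.MORPH_CLOSE,np.ones((3,3)))
    cs=cv2.findContours(M,cv2.RETR_EXTERNAL,cv2.CHAIN_APPROX_NONE)[0]; cs=sorted(cs,key=cv2.contourArea)[::-1]
    for k in cs[:3]:
        if cv2.contourArea(k)<15: continue
        P=np.float32([ray(d,*q[0],z)[:2]*1000 for q in k]); r=cv2.minAreaRect(P); print(name,np.round(k[:,0].mean(0)),np.round(np.r_[r[0],r[1],r[2]],1))
H,S,V=[hsv[...,i].astype(int) for i in range(3)]
roi=(278,310,238,278)
rect(((S<70)&(V>170)),roi,.040,'label'); rect(((H>100)&(H<130)&(S>100)),roi,.04,'blue')
rect(((H>5)&(H<22)&(S>140)),(350,480,174,256),.028,'orange')
rect(((S<60)&(V>160)),(345,485,170,260),.006,'tray')
rect(((S<50)&(V>150)),(196,245,205,275),.022,'encl')
rect(((H<8)|(H>172))&(S>140)&(V>80),(170,200,205,235),.08,'knob')
print([im[r,c].tolist() for r,c in((241,222),(222,215),(265,222),(220,219),(100,450))])
E
```

```text
label [293. 257.] [450.3  84.4  47.7  25.8  15. ]
blue [293. 257.] [448.9  84.6  60.3  35.2  16.1]
orange [415. 214.] [ 552.9 -223.1  116.7   74.8    7. ]
orange [450. 209.] [ 563.6 -313.9  116.5   75.4    7.2]
orange [379. 220.] [ 540.9 -132.4  116.5   74.1    7.2]
tray [414. 215.] [ 555.6 -224.8  148.6  299.8    7.1]
encl [219. 236.] [496.5 276.1 137.   96.4   4.1]
knob [184. 219.] [5.449e+02 3.469e+02 1.240e+01 1.210e+01 3.000e-01]
[[185, 195, 198], [78, 76, 77], [187, 197, 201], [78, 75, 77], [124, 126, 129]]
```

View pics/crop1.png

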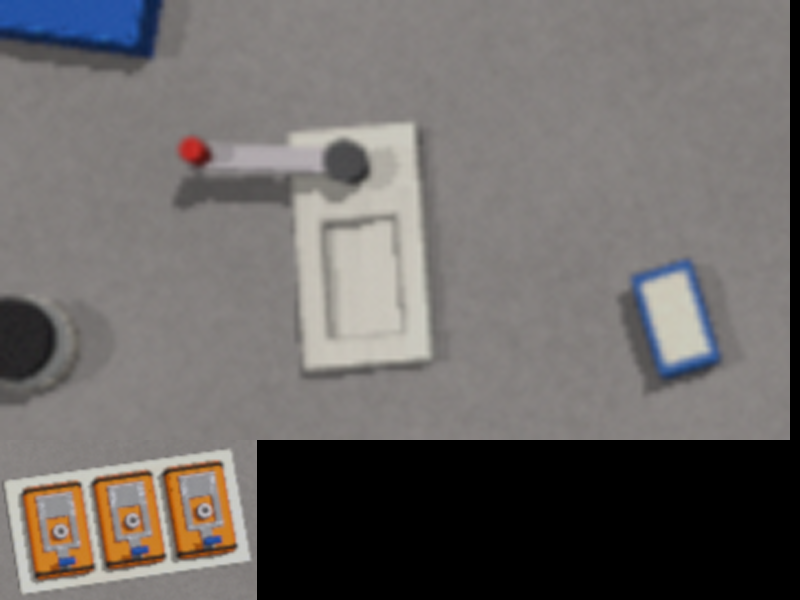

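The crop shows the cartridge with its white label at crop (675,318), the aluminium enclosure with an empty pocket at crop (363,277), its lever open to the left with the red knob at crop (193,150), and all three drives with their blue bars at the -x end.

```bash
python3 - <<'E'
from h import *
d=dict(np.load('pics/top0.png.npz')); im=cv2.imread('pics/top0.png')
hsv=cv2.cvtColor(im,cv2.COLOR_BGR2HSV); S,V=hsv[...,1].astype(int),hsv[...,2].astype(int)
M=np.zeros(V.shape,np.uint8); M[205:275,196:245]=((S<50)&(V>150))[205:275,196:245]*255
M=cv2.morphologyEx(M,cv2.MORPH_CLOSE,np.ones((15,15))); M=cv2.morphologyEx(M,cv2.MORPH_OPEN,np.ones((15,15)))
k=max(cv2.findContours(M,cv2.RETR_EXTERNAL,cv2.CHAIN_APPROX_NONE)[0],key=cv2.contourArea)
r=cv2.minAreaRect(np.float32([ray(d,*q[0],.022)[:2]*1000 for q in k])); print(r)
for q in((290,135),(415,123),(430,360),(303,370),(325,222),(398,213),(405,332),(325,340)): print(q,np.round(ray(d,q[0]/4.4+139.6,q[1]/4.4+184.6,.022)*1000,1))
print('knob',ray(d,193/4.4+139.6,150/4.4+184.6,.088))
E
```

```text
((496.580322265625, 263.78741455078125), (134.57257080078125, 72.60397338867188), 0.09158961474895477)
(290, 135) [560.7 303.9  22. ]
(415, 123) [566.3 232.4  22. ]
(430, 360) [430.1 224.4  22. ]
(303, 370) [425.9 296.3  22. ]
(325, 222) [510.1 283.9  22. ]
(398, 213) [514.5 242.3  22. ]
(405, 332) [446.3 238.5  22. ]
(325, 340) [442.7 283.9  22. ]
knob [0.5433597  0.34524145 0.088     ]
```

Emit:
{"name": "send_rows", "arguments": {"plan": [[[0.03,0.04,0,0,0,0,1],[0.06,0.08,0,0,0,0,1],[0.09,0.12,0,0,0,0,1],[0.12,0.16,0,0,0,0,1],[0.15,0.2,0,0,0,0,1],[0.18,0.24,0,0,0,0,1],[0.2,0.28,0,0,0,0,1],[0.22,0.32,0,0,0,0,1],[0.24,0.36,0,0,0,0,1],[0.25,0.4,0,0,0,0,1]]]}}

```text
time: 0.93
eef_pos: [0.413, -0.2487, 0.2145]
eef_rot: [180.0, -0.0, 17.1]
wrist_force: [0.3, 0.5, 0.1]
grip_width: 0.0952
grip_force: 0.0
```

Emit:
{"name": "send_rows", "arguments": {"plan": [[[0,0.04,0,0,0,0,1],[0,0.08,0,0,0,0,1],[0,0.12,0,0,0,0,1],[0,0.16,0,0,0,0,1],[0,0.2,0,0,0,0,1],[0,0.24,0,0,0,0,1],[0,0.28,0,0,0,0,1],[0,0.32,0,0,0,-1,1],[0,0.36,0,0,0,-1,1],[0,0.36,0,0,0,-1,1]]]}}

```text
time: 1.77
eef_pos: [0.4114, 0.1148, 0.2147]
eef_rot: [-180.0, -0.0, 16.4]
wrist_force: [-1.2, -0.8, -0.2]
grip_width: 0.0952
grip_force: 0.0
```

```bash
python3 - <<'E'
from h import *
d=snap('wrist','w1.png'); print(np.round(d['hand_eye'],3).tolist(),d['fx'],d['cx'],d['cy'])
E
```

```text
[[0.001, -0.957, -0.291, 0.083], [1.0, 0.001, -0.001, -0.001], [0.001, -0.291, 0.957, -0.17], [0.0, 0.0, 0.0, 1.0]] 362.13416778388773 321.05060174257693 234.91463570334852
```

View pics/w1.png

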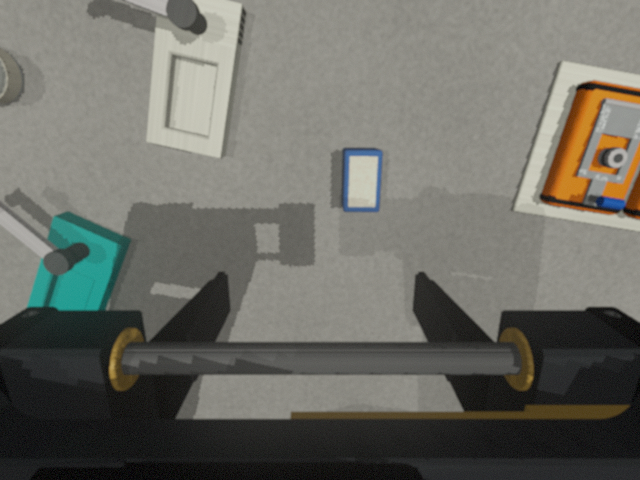

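The wrist view shows the cartridge at (362,180), the pocket at (192,95) and the nearest bolt at (613,158). I'll measure these from this pose to cross-check the top-view positions.

```bash
cat >> h.py <<'E'
from scipy.spatial.transform import Rotation as Ro
def wcam(f):
    d=dict(np.load('pics/'+f+'.npz')); e=d['eef']; T=np.eye(4); T[:3,:3]=Ro.from_euler('xyz',e[3:],degrees=True).as_matrix(); T[:3,3]=e[:3]
    C=np.linalg.inv(T@d['hand_eye']); d['R']=C[:3,:3]; d['t']=C[:3,3]; return d,cv2.imread('pics/'+f)
def rect(M,d,z,roi,n=1,k=3):
    x0,x1,y0,y1=roi; Q=np.zeros(M.shape,np.uint8); Q[y0:y1,x0:x1]=M[y0:y1,x0:x1]*255
    Q=cv2.morphologyEx(Q,cv2.MORPH_CLOSE,np.ones((k,k)))
    for c in sorted(cv2.findContours(Q,cv2.RETR_EXTERNAL,cv2.CHAIN_APPROX_NONE)[0],key=cv2.contourArea)[::-1][:n]:
        r=cv2.minAreaRect(np.float32([ray(d,*q[0],z)[:2]*1000 for q in c])); print(np.round(c[:,0].mean(0)),np.round([*r[0],*r[1],r[2]],1))
E
python3 - <<'E'
from h import *
d,im=wcam('w1.png'); H,S,V=[x.astype(int) for x in cv2.split(cv2.cvtColor(im,cv2.COLOR_BGR2HSV))]
rect((S<60)&(V>165),d,.040,(335,390,140,220))
rect((H>100)&(H<130)&(S>100),d,.040,(335,390,140,220))
E_=(S<60)&(V>165); rect(E_,d,.022,(140,250,36,162))
for n,q in dict(tl=(170,54),tr=(216,66),br=(209,138),bl=(165,128)).items(): print(n,im[q[1],q[0]])
t=dict(np.load('pics/top0.png.npz'))
def enc(x,y,z,a=np.deg2rad(3.4)): return [.4778+x*np.cos(a)-y*np.sin(a),.2632+x*np.sin(a)+y*np.cos(a),z]
# overlay of predicted pocket rim and enclosure outline on wrist image
o=im.copy()
for L,z in(([(-.033,-.021),(.033,-.021),(.033,.021),(-.033,.021)],.022),([(-.05,-.036),(.086,-.036),(.086,.036),(-.05,.036)],.022),([(-.033,-.021),(.033,-.021),(.033,.021),(-.033,.021)],.008)):
    P=np.array([proj(d,enc(*p,z)) for p in L]); cv2.polylines(o,[np.int32(P*16)],True,(0,0,255),1,cv2.LINE_AA,4)
a=np.deg2rad(15.6)
P=np.array([proj(d,[.4492+x*np.cos(a)-y*np.sin(a),.0845+x*np.sin(a)+y*np.cos(a),.04]) for x,y in((-.03,-.018),(.03,-.018),(.03,.018),(-.03,.018))]); cv2.polylines(o,[np.int32(P*16)],True,(0,0,255),1,cv2.LINE_AA,4)
cv2.imwrite('pics/ov1.png',cv2.resize(o[0:220,130:400],None,fx=2.9,fy=2.7,interpolation=cv2.INTER_NEAREST))
E
```

```text
[362. 180.] [452.2  87.5  47.7  27.   16. ]
[362. 180.] [453.1  88.6  58.1  34.9  16. ]
[191.  91.] [484.7 266.4 110.   72.6   3.8]
tl [150 161 162]
tr [141 154 155]
br [176 188 189]
bl [161 173 174]
```

View pics/ov1.png

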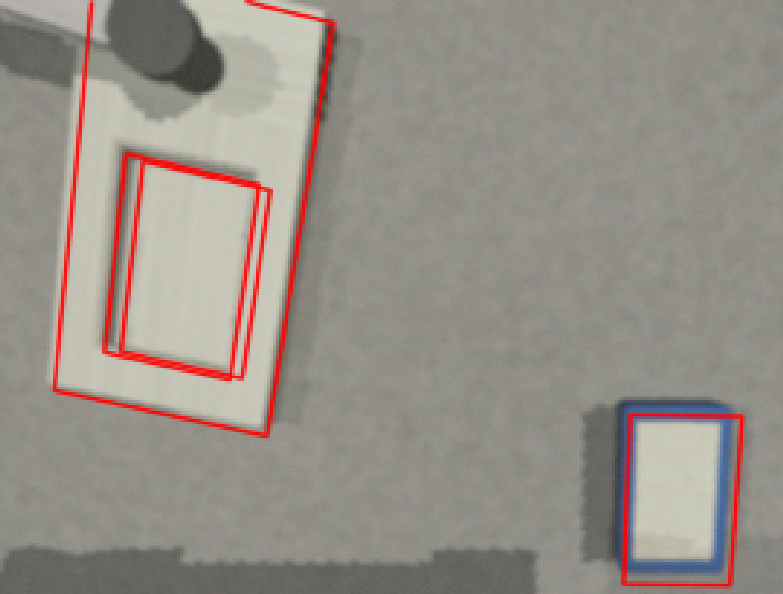

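The overlay lines up apart from a constant offset of about 3 mm between the two cameras, the same for the cartridge and the pocket. I'll take the mean and move in.

Emit:
{"name": "send_rows", "arguments": {"plan": [[[0.02,-0.015,-0.03,0,0,-0.6,1],[0.0396,-0.0288,-0.06,0,0,-0.6,1],[0.0396,-0.0288,-0.09,0,0,-0.6,1],[0.0396,-0.0288,-0.12,0,0,-0.6,1],[0.0396,-0.0288,-0.15,0,0,-0.6,1],[0.0396,-0.0288,-0.175,0,0,-0.6,1],[0.0396,-0.0288,-0.19,0,0,-0.6,1],[0.0396,-0.0288,-0.1955,0,0,-0.6,1],[0.0396,-0.0288,-0.1955,0,0,-0.6,1]]], "squeeze": 15}}

```text
time: 2.57
eef_pos: [0.4513, 0.0799, 0.0182]
eef_rot: [-180.0, 0.1, 15.5]
wrist_force: [-0.9, -0.6, 0.6]
grip_width: 0.0951
grip_force: 0.0
```

Emit:
{"name": "send_rows", "arguments": {"plan": [[[0,0,0,0,0,0,0.3],[0,0,0,0,0,0,0.3],[0,0,0,0,0,0,0.3],[0,0,0,0,0,0,0.3],[0,0,0,0,0,0,0.3],[0,0,0,0,0,0,0.3],[0,0,0,0,0,0,0.3],[0,0,0,0,0,0,0.3],[0,0,0,0,0,0,0.3],[0,0,0,0,0,0,0.3]]], "squeeze": 15}}

```text
time: 3.4
eef_pos: [0.4517, 0.0808, 0.0192]
eef_rot: [180.0, 0.0, 15.5]
wrist_force: [-0.3, 1.2, 2.2]
grip_width: 0.0357
grip_force: 15.0
```

Emit:
{"name": "send_rows", "arguments": {"plan": [[[0,0,0.02,0,0,0,0.3],[0,0,0.05,0,0,0,0.3],[0,0.02,0.08,0,0,-2,0.3],[-0.01,0.05,0.11,0,0,-5,0.3],[-0.02,0.08,0.12,0,0,-8,0.3],[-0.02,0.11,0.12,0,0,-10,0.3],[-0.02,0.14,0.12,0,0,-12,0.3],[-0.02,0.15,0.12,0,0,-12,0.3],[-0.02,0.15,0.12,0,0,-12,0.3],[-0.02,0.15,0.12,0,0,-12,0.3]]]}}

```text
time: 4.23
eef_pos: [0.4313, 0.2305, 0.1387]
eef_rot: [180.0, 0.1, 3.6]
wrist_force: [-0.7, 0.4, -1.2]
grip_width: 0.0362
grip_force: 15.0
```

Emit:
{"name": "send_rows", "arguments": {"plan": [[[0,0,0,0,0,0,0.3],[0,0,0,0,0,0,0.3],[0,0,0,0,0,0,0.3]]]}}

```text
time: 4.48
eef_pos: [0.4319, 0.2298, 0.1391]
eef_rot: [180.0, 0.0, 3.5]
wrist_force: [-0.1, 0.2, -1.1]
grip_width: 0.0358
grip_force: 15.0
```

```bash
python3 - <<'E'
from h import *
s=bot.get_state(); print(s['eef_pos'],s['eef_rot'],s['grip_width'],s['joint_velocities'])
snap('wrist','w2.png')
d,im=wcam('w2.png')
o=im.copy(); a=np.deg2rad(3.4)
for L,z in(([(-.033,-.021),(.033,-.021),(.033,.021),(-.033,.021)],.022),([(-.05,-.036),(.086,-.036),(.086,.036),(-.05,.036)],.022)):
    P=np.array([proj(d,[.4778+x*np.cos(a)-y*np.sin(a),.2632+x*np.sin(a)+y*np.cos(a),z]) for x,y in L]); print(np.round(P,1).tolist()); cv2.polylines(o,[np.int32(P*16)],True,(0,0,255),1,cv2.LINE_AA,4)
R=Ro.from_euler('xyz',s['eef_rot'],degrees=True).as_matrix()
P=np.array([proj(d,s['eef_pos']+R@[x,y,.019]) for x,y in((-.03,-.018),(.03,-.018),(.03,.018),(-.03,.018))]); cv2.polylines(o,[np.int32(P*16)],True,(0,255,0),1,cv2.LINE_AA,4)
cv2.imwrite('pics/ov2.png',o)
E
```

```text
[0.43187952 0.22977096 0.13906676] [1.79984669e+02 2.25056555e-02 3.45293244e+00] 0.03584859325885009 [ 0.18303333 -0.03900473 -0.14828835  0.03888933 -0.02376974  0.3132122 ]
[[310.9, 211.9], [310.3, 127.2], [255.0, 127.1], [259.2, 211.9]]
[[329.2, 232.0], [330.7, 50.0], [230.2, 49.9], [242.1, 231.9]]
```

View pics/ov2.png

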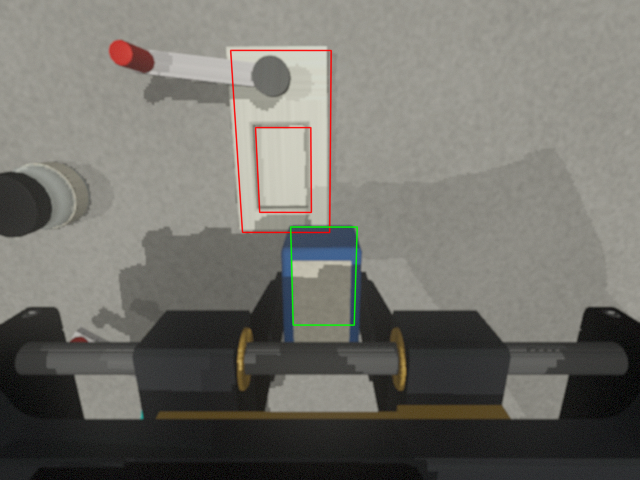

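The wrist view shows the cartridge held at (322,270), and the pocket actually at about (281,167), slightly up and left of the top-view estimate. I'll get the edges numerically.

```bash
python3 - <<'E'
from h import *
from scipy.ndimage import map_coordinates
d,im=wcam('w2.png'); g=cv2.cvtColor(im,cv2.COLOR_BGR2GRAY).astype(float)
def edges(p,q,ch=None,th=6):
    p,q=np.array(p,float),np.array(q,float); n=int(np.hypot(*(q-p))*2)
    P=p+(q-p)*np.linspace(0,1,n)[:,None]
    off=np.array([-(q-p)[1],(q-p)[0]])/np.hypot(*(q-p))
    v=np.mean([map_coordinates(g if ch is None else ch,(P+off*k)[:,::-1].T,order=1) for k in range(-5,6)],0)
    dv=np.gradient(v)*2; return [(np.round(P[i],1).tolist(),round(dv[i],1)) for i in range(1,n-1) if abs(dv[i])>th and abs(dv[i])>=abs(dv[i-1]) and abs(dv[i])>abs(dv[i+1])]
for y in(110,150,180,200): print('h',y,edges((220,y),(350,y)))
for x in(275,295): print('v',x,edges((x,95),(x,245)))
print('enc v',edges((310,35),(310,60)),edges((310,225),(310,245)),edges((250,35),(250,60)))
b=im[...,0].astype(float)-im[...,2]
for y in(235,240,250): print('mod h',y,edges((270,y),(375,y),b,3))
for x in(305,325,345): print('mod v',x,edges((x,212),(x,270),b,3))
E
```

```text
h 110 [([230.5, 110.0], np.float64(18.3)), ([326.4, 110.0], np.float64(-26.9))]
h 150 [([233.6, 150.0], np.float64(17.0)), ([253.1, 150.0], np.float64(-20.3)), ([255.6, 150.0], np.float64(27.4)), ([260.7, 150.0], np.float64(7.0)), ([303.8, 150.0], np.float64(-14.7)), ([309.3, 150.0], np.float64(14.2)), ([326.9, 150.0], np.float64(-23.7))]
h 180 [([235.6, 180.0], np.float64(19.8)), ([255.1, 180.0], np.float64(-22.3)), ([257.6, 180.0], np.float64(25.5)), ([262.7, 180.0], np.float64(6.3)), ([304.3, 180.0], np.float64(-22.3)), ([309.8, 180.0], np.float64(14.0)), ([326.9, 180.0], np.float64(-24.1))]
h 200 [([234.6, 200.0], np.float64(-9.0)), ([236.6, 200.0], np.float64(26.0)), ([256.1, 200.0], np.float64(-23.7)), ([258.6, 200.0], np.float64(25.4)), ([305.3, 200.0], np.float64(-20.8)), ([310.3, 200.0], np.float64(12.0)), ([326.4, 200.0], np.float64(-16.6))]
v 275 [([275.0, 96.5], np.float64(24.7)), ([275.0, 101.5], np.float64(6.3)), ([275.0, 107.5], np.float64(9.0)), ([275.0, 121.6], np.float64(-12.4)), ([275.0, 127.6], np.float64(22.1)), ([275.0, 205.4], np.float64(-32.3)), ([275.0, 208.4
[... 348 characters left out ...]
(-27.0))]
enc v [([310.0, 45.7], np.float64(24.9))] [] [([250.0, 45.7], np.float64(20.3))]
mod h 235 [([286.6, 235.0], np.float64(8.8)), ([356.4, 235.0], np.float64(-11.7))]
mod h 240 [([284.6, 240.0], np.float64(9.3)), ([357.4, 240.0], np.float64(-11.6))]
mod h 250 [([281.6, 250.0], np.float64(19.5)), ([360.4, 250.0], np.float64(-24.1))]
mod v 305 [([305.0, 225.1], np.float64(14.0)), ([305.0, 247.3], np.float64(13.1)), ([305.0, 259.4], np.float64(-37.2))]
mod v 325 [([325.0, 225.6], np.float64(16.3)), ([325.0, 246.8], np.float64(12.9)), ([325.0, 259.4], np.float64(-39.9))]
mod v 345 [([345.0, 225.6], np.float64(14.9)), ([345.0, 246.8], np.float64(11.7)), ([345.0, 259.4], np.float64(-37.4))]
```

Emit:
{"name": "send_rows", "arguments": {"plan": [[[0.02,0.012,0,0,0,0,0.3],[0.04,0.026,0,0,0,0,0.3],[0.0485,0.0337,-0.02,0,0,0,0.3],[0.0485,0.0337,-0.045,0,0,0,0.3],[0.0485,0.0337,-0.07,0,0,0,0.3],[0.0485,0.0337,-0.085,0,0,0,0.3],[0.0485,0.0337,-0.09,0,0,0,0.3],[0.0485,0.0337,-0.09,0,0,0,0.3],[0.0485,0.0337,-0.09,0,0,0,0.3],[0.0485,0.0337,-0.09,0,0,0,0.3]]]}}

```text
time: 5.37
eef_pos: [0.4809, 0.2645, 0.0503]
eef_rot: [-180.0, -0.1, 3.5]
wrist_force: [-0.7, -0.3, -1.6]
grip_width: 0.0357
grip_force: 15.0
```

Emit:
{"name": "send_rows", "arguments": {"plan": [[[0,0,-0.003,0,0,0,0.3],[0,0,-0.006,0,0,0,0.3],[0,0,-0.009,0,0,0,0.3],[0,0,-0.012,0,0,0,0.3],[0,0,-0.012,0,0,0,0.3],[0,0,-0.012,0,0,0,0.3]]]}}

```text
time: 5.87
eef_pos: [0.4802, 0.2644, 0.037]
eef_rot: [180.0, 0.0, 3.5]
wrist_force: [-0.4, 0.8, -0.6]
grip_width: 0.036
grip_force: 15.0
```

It has dropped about 4 mm below the rim with no contact force, so I'll carry on down.

Emit:
{"name": "send_rows", "arguments": {"plan": [[[0,-0.0005,-0.003,0,0,0,0.3],[0,-0.0005,-0.006,0,0,0,0.3],[0,-0.0005,-0.008,0,0,0,0.3],[0,-0.0005,-0.009,0,0,0,0.3],[0,-0.0005,-0.01,0,0,0,0.3],[0,-0.0005,-0.01,0,0,0,0.3],[0,-0.0005,-0.01,0,0,0,0.3]]]}}

```text
time: 6.45
eef_pos: [0.4802, 0.2639, 0.0272]
eef_rot: [180.0, 0.0, 3.5]
wrist_force: [-1.0, 0.2, 0.4]
grip_width: 0.0358
grip_force: 15.0
```

Seated within about 0.2 mm of the expected height. I'll release, rise and measure the knob.

Emit:
{"name": "send_rows", "arguments": {"plan": [[[0,0,0,0,0,0,0.8],[0,0,0,0,0,0,0.8],[0,0,0,0,0,0,0.8],[0,0,0,0,0,0,0.8],[0,0,0,0,0,0,0.8],[0,0,0.01,0,0,0,0.8],[0,0,0.03,0,0,0,0.8],[0,0,0.06,0,0,0,0.8],[0,0,0.09,0,0,0,0.8],[0,0,0.113,0,0,0,0.8]]]}}

```text
time: 7.28
eef_pos: [0.4804, 0.264, 0.143]
eef_rot: [-180.0, -0.1, 3.5]
wrist_force: [-0.0, -0.3, -0.0]
grip_width: 0.0758
grip_force: 0.0
```

Emit:
{"name": "send_rows", "arguments": {"plan": [[[-0.01,-0.02,0,0,0,7,0.8],[-0.02,-0.03,0,0,0,14,0.8],[-0.02,-0.03,0,0,0,21,0.8],[-0.02,-0.03,0,0,0,28,0.8],[-0.02,-0.03,0,0,0,28,0.8],[-0.02,-0.03,0,0,0,28,0.8],[-0.02,-0.03,0,0,0,28,0.8]]]}}

```text
time: 7.87
eef_pos: [0.4603, 0.234, 0.1404]
eef_rot: [180.0, -0.0, 31.3]
wrist_force: [0.8, -0.5, -0.3]
grip_width: 0.076
grip_force: 0.0
```

```bash
python3 - <<'E'
from h import *
d=snap('wrist','w3.png'); d,im=wcam('w3.png'); print(np.round(d['eef'],4))
t=snap('top','top3.png')
def red(d,im):
    H,S,V=[x.astype(int) for x in cv2.split(cv2.cvtColor(im,cv2.COLOR_BGR2HSV))]
    M=(((H<8)|(H>172))&(S>140)&(V>60)).astype(np.uint8)
    n,l,st,c=cv2.connectedComponentsWithStats(M)
    for i in range(1,n):
        if st[i,4]>15: print(c[i],st[i],np.round(ray(d,*c[i],.073),4),np.round(ray(d,*c[i],.086),4))
red(d,im); print(); red(t,cv2.imread('pics/top3.png'))
E
```

```text
[ 4.603000e-01  2.340000e-01  1.404000e-01  1.799915e+02 -1.520000e-02
  3.129180e+01]
[226.27726433  30.76155268] [213  17  32  27 541] [0.547 0.353 0.073] [0.5461 0.3489 0.086 ]
[ 13.61923848 262.34268537] [  0 251  32  28 499] [0.3399 0.4145 0.073 ] [0.3504 0.407  0.086 ]

[405.51923077 115.35576923] [400 108  12  17 104] [ 0.7951 -0.2022  0.073 ] [ 0.7909 -0.2     0.086 ]
[183.48 218.72] [181 216   6   6  25] [0.5455 0.3484 0.073 ] [0.5436 0.3456 0.086 ]
[ 64.4375 236.8125] [ 62 234   6   6  32] [0.5068 0.6357 0.073 ] [0.5053 0.6303 0.086 ]
[154.48148148 306.14814815] [152 304   7   5  27] [0.3358 0.4162 0.073 ] [0.3358 0.4128 0.086 ]
```

View pics/w3.png

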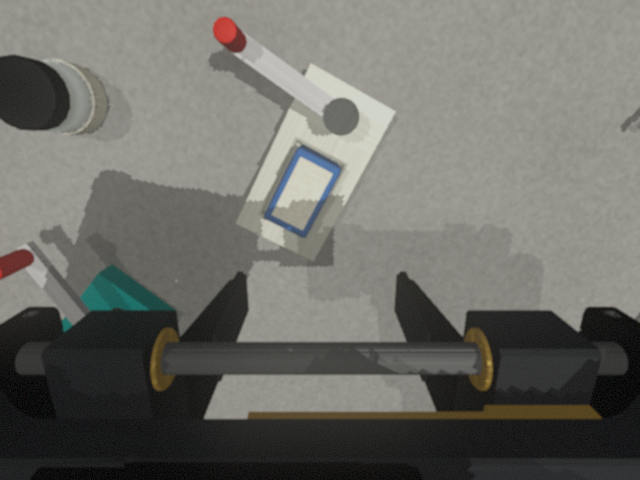

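The view shows the cartridge flush in the pocket (302,190) and the knob at (227,31). I'll go to the knob with the closing line tangential.

Emit:
{"name": "send_rows", "arguments": {"plan": [[[0.012,0.015,0,0,0,7,0.45],[0.024,0.03,0,0,0,14,0.45],[0.036,0.045,0,0,0,21,0.45],[0.048,0.06,0,0,0,28,0.45],[0.06,0.08,0,0,0,35,0.45],[0.07,0.1,0,0,0,42,0.45],[0.0847,0.113,0,0,0,49,0.45],[0.0847,0.113,0,0,0,56,0.45],[0.0847,0.113,0,0,0,56,0.45],[0.0847,0.113,0,0,0,56,0.45]]]}}

```text
time: 8.8
eef_pos: [0.5446, 0.3468, 0.1398]
eef_rot: [-180.0, 0.0, 87.2]
wrist_force: [-0.3, 0.2, -0.4]
grip_width: 0.0429
grip_force: 0.0
```

Emit:
{"name": "send_rows", "arguments": {"plan": [[[0,0,-0.025,0,0,0,0.45],[0,0,-0.05,0,0,0,0.45],[0,0,-0.07,0,0,0,0.45],[0,0,-0.076,0,0,0,0.45],[0,0,-0.076,0,0,0,0.05],[0,0,-0.076,0,0,0,0.05],[0,0,-0.076,0,0,0,0.05],[0,0,-0.076,0,0,0,0.05],[0,0,-0.076,0,0,0,0.05],[0,0,-0.076,0,0,0,0.05]]], "squeeze": 4}}

```text
time: 9.63
eef_pos: [0.5453, 0.3471, 0.0651]
eef_rot: [179.9, -0.0, 87.5]
wrist_force: [0.2, -0.0, 4.1]
grip_width: 0.0137
grip_force: 4.0
```

Emit:
{"name": "send_rows", "arguments": {"plan": [[[-0.0097,-0.0001,0.002,0,0,7,0.05],[-0.0193,-0.0014,0.002,0,0,14,0.05],[-0.0287,-0.0038,0.002,0,0,21,0.05],[-0.0378,-0.0074,0.002,0,0,28,0.05],[-0.0463,-0.012,0.002,0,0,35,0.05],[-0.0543,-0.0177,0.002,0,0,42,0.05],[-0.0614,-0.0242,0.002,0,0,49,0.05],[-0.0678,-0.0316,0.002,0,0,56,0.05],[-0.0731,-0.0397,0.002,0,0,63,0.05],[-0.0775,-0.0485,0.002,0,0,70,0.05]]]}}

```text
time: 10.47
eef_pos: [0.468, 0.2982, 0.0665]
eef_rot: [179.9, 0.1, 157.9]
wrist_force: [5.8, -0.8, -3.4]
grip_width: 0.0139
grip_force: 4.0
```

Emit:
{"name": "send_rows", "arguments": {"plan": [[[-0.0032,-0.0091,0,0,0,7,0.05],[-0.0053,-0.0186,0,0,0,14,0.05],[-0.0063,-0.0283,0,0,0,21,0.05],[-0.0062,-0.0353,0,0,0,26,0.05],[-0.0062,-0.0353,0,0,0,26,0.05],[-0.0062,-0.0353,0,0,0,26,0.05]]]}}

```text
time: 10.97
eef_pos: [0.462, 0.2633, 0.0666]
eef_rot: [179.9, 0.1, -176.6]
wrist_force: [4.1, 0.1, -0.9]
grip_width: 0.0139
grip_force: 4.0
```

The lever is at about 1.91 rad against its stop. I'll release, rise and head for the tray.

Emit:
{"name": "send_rows", "arguments": {"plan": [[[0,0,0,0,0,0,0.35],[0,0,0,0,0,0,0.35],[0,0,0,0,0,0,0.35],[0,0,0.01,0,0,0,0.35],[0,0,0.04,0,0,0,0.35],[0,0,0.07,0,0,0,0.35],[0.005,-0.03,0.09,0,0,1,0],[0.01,-0.07,0.09,0,0,2,0],[0.015,-0.1,0.09,0,0,3,0],[0.02,-0.14,0.09,0,0,3.7,0]]]}}

```text
time: 11.8
eef_pos: [0.4812, 0.1225, 0.1574]
eef_rot: [180.0, 0.1, -172.7]
wrist_force: [0.6, 0.6, 0.8]
grip_width: 0.0117
grip_force: 0.0
```

Emit:
{"name": "send_rows", "arguments": {"plan": [[[0.01,-0.04,0,0,0,0,0],[0.02,-0.08,0,0,0,0,0],[0.03,-0.12,0,0,0,0,0],[0.04,-0.16,0,0,0,0,0],[0.04,-0.2,0,0,0,0,0],[0.04,-0.22,0,0,0,0,0],[0.04,-0.22,0,0,0,0,0],[0.04,-0.22,0,0,0,0,0],[0.04,-0.22,0,0,0,0,0]]]}}

```text
time: 12.55
eef_pos: [0.521, -0.0963, 0.1566]
eef_rot: [180.0, -0.0, -172.8]
wrist_force: [0.3, 0.7, 0.7]
grip_width: 0.0004
grip_force: 0.0
```

```bash
python3 - <<'E'
from h import *
d=snap('wrist','w4.png'); d,im=wcam('w4.png'); print(np.round(d['eef'],4))
o=im.copy(); a=np.deg2rad(7.1); c=np.array([.5556,-.2248]); ex=np.array([np.cos(a),np.sin(a)]); ey=np.array([-ex[1],ex[0]])
for k in(-.092,0,.092):
    for x,z,col in((-.005,.044,(0,0,255)),(-.045,.06,(0,255,0))):
        p=c+ex*x+ey*k; u=proj(d,[*p,z]); print(np.round(p,4),np.round(u))
        cv2.drawMarker(o,tuple(int(round(v)) for v in u),col,0,14,1)
cv2.imwrite('pics/ov4.png',o)
t=snap('top','top4.png')
b=cv2.cvtColor(t['image'],cv2.COLOR_RGB2BGR)[195:280,170:310]
cv2.imwrite('pics/x4.png',np.vstack([cv2.resize(b,(640,389))[:200],o[:400]]))
E
```

```text
[ 5.210000e-01 -9.630000e-02  1.566000e-01  1.799850e+02 -7.000000e-04
 -1.727891e+02]
[ 0.562  -0.3167] [ 47. 246.]
[ 0.5223 -0.3217] [ 20. 202.]
[ 0.5506 -0.2254] [159. 246.]
[ 0.5109 -0.2304] [143. 202.]
[ 0.5393 -0.1341] [271. 246.]
[ 0.4996 -0.1391] [266. 202.]
```

View pics/x4.png

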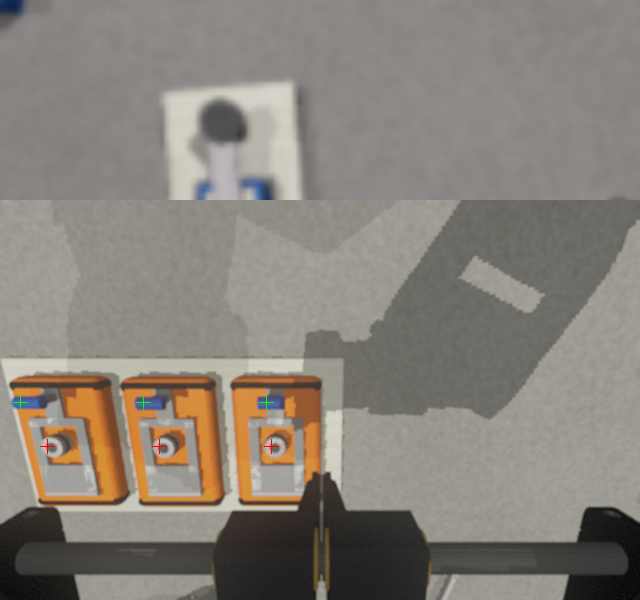

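The upper strip shows the lever lying straight across the cartridge, pointing -x. The lower part shows the bolts at about (275,446), (166,446) and (57,446), and the bars at (270,402), (151,402) and (29,402), a few mm towards +y of my markers. I'll measure them.

```bash
python3 - <<'E'
from h import *
d,im=wcam('w4.png'); 
def go(d,im,roi,z):
    H,S,V=[x.astype(int) for x in cv2.split(cv2.cvtColor(im,cv2.COLOR_BGR2HSV))]
    rect((H>100)&(H<130)&(S>110)&(V>60),d,z,roi,3)
go(d,im,(0,330,180,225),.058)
t=dict(np.load('pics/top0.png.npz')); go(t,cv2.imread('pics/top0.png'),(350,480,174,256),.058)
g=cv2.cvtColor(im,cv2.COLOR_BGR2GRAY)
for x0,x1 in((30,80),(140,190),(250,300)):
    c=cv2.HoughCircles(cv2.resize(g[220:275,x0:x1],None,fx=4,fy=4,interpolation=cv2.INTER_CUBIC),cv2.HOUGH_GRADIENT,1,30,param1=100,param2=15,minRadius=32,maxRadius=56)
    if c is not None:
        for q in c[0][:2]: u=q[:2]/4+[x0,220]; print('bolt',u,q[2]/4,np.round(ray(d,*u,.044),4))
E
```

```text
[ 26. 203.] [ 522.5 -318.9    7.7   20.4    7.2]
[148. 203.] [ 512.  -227.3    6.9   18.7    7.2]
[269. 203.] [ 499.8 -137.     6.9   15.3    7.2]
[457. 224.] [ 520.4 -319.8   17.4    7.5   88.9]
[420. 229.] [ 509.7 -229.2   14.9    7.4   88.9]
[383. 235.] [ 496.6 -138.9   17.2    7.4   88.9]
bolt [ 49.625 250.375] 13.25 [ 0.5657 -0.3147  0.044 ]
bolt [163.125 248.625] 10.45 [ 0.5525 -0.2219  0.044 ]
bolt [274.625 247.125] 9.975 [ 0.5396 -0.1309  0.044 ]
```

Emit:
{"name": "send_rows", "arguments": {"plan": [[[0.019,-0.0352,-0.03,0,0,0,0],[0.019,-0.0352,-0.06,0,0,0,0],[0.019,-0.0352,-0.09,0,0,0,0],[0.019,-0.0352,-0.105,0,0,0,0],[0.019,-0.0352,-0.1086,0,0,0,0],[0.019,-0.0352,-0.1086,0,0,0,0],[0.019,-0.0352,-0.1086,0,0,0,0]]]}}

```text
time: 13.23
eef_pos: [0.5408, -0.1315, 0.0485]
eef_rot: [-180.0, 0.0, -172.7]
wrist_force: [1.1, 0.6, -0.0]
grip_width: 0.0006
grip_force: 0.0
```

Emit:
{"name": "send_rows", "arguments": {"plan": [[[0,0,-0.002,0,0,0,0],[0,0,-0.004,0,0,0,0],[0,0,-0.0055,0,0,0,0],[0,0,-0.0055,0,0,0,0],[0,0,-0.0055,0,0,0,0]]]}}

```text
time: 13.65
eef_pos: [0.5409, -0.132, 0.0442]
eef_rot: [-179.9, 0.1, -172.8]
wrist_force: [-3.3, 3.1, 19.2]
grip_width: 0.0004
grip_force: 9.4
```

The +y drive's bolt is rigid: 19 N at 44.2 mm. Next is the middle one.

Emit:
{"name": "send_rows", "arguments": {"plan": [[[0,0,0.03,0,0,0,0],[0.004,-0.03,0.035,0,0,0,0],[0.008,-0.065,0.035,0,0,0,0],[0.011,-0.0912,0.03,0,0,0,0],[0.011,-0.0912,0.01,0,0,0,0],[0.011,-0.0912,0.006,0,0,0,0],[0.011,-0.0912,0.006,0,0,0,0],[0.011,-0.0912,0.003,0,0,0,0],[0.011,-0.0912,0,0,0,0,0],[0.011,-0.0912,0,0,0,0,0]]]}}

```text
time: 14.48
eef_pos: [0.5516, -0.2227, 0.0442]
eef_rot: [-179.9, 0.1, -172.7]
wrist_force: [-4.6, 2.2, 16.2]
grip_width: 0.0004
grip_force: 8.3
```

The middle one is rigid too: 16 N at 44.2 mm. On to the third, pushing further only if it yields.

Emit:
{"name": "send_rows", "arguments": {"plan": [[[0,0,0.03,0,0,0,0],[0.004,-0.03,0.035,0,0,0,0],[0.008,-0.065,0.035,0,0,0,0],[0.0113,-0.0913,0.03,0,0,0,0],[0.0113,-0.0913,0.01,0,0,0,0],[0.0113,-0.0913,0.006,0,0,0,0],[0.0113,-0.0913,0.006,0,0,0,0],[0.0113,-0.0913,0.003,0,0,0,0],[0.0113,-0.0913,0,0,0,0,0],[0.0113,-0.0913,0,0,0,0,0]]]}}

```text
time: 15.32
eef_pos: [0.5629, -0.3138, 0.0424]
eef_rot: [-180.0, 0.0, -172.7]
wrist_force: [0.0, 0.7, -0.1]
grip_width: 0.0005
grip_force: 0.0
```

It yields: no force at 42.4 mm. I'll push it fully down.

Emit:
{"name": "send_rows", "arguments": {"plan": [[[0,0,-0.002,0,0,0,0],[0,0,-0.004,0,0,0,0],[0,0,-0.005,0,0,0,0],[0,0,-0.005,0,0,0,0],[0,0,-0.005,0,0,0,0]]]}}

```text
time: 15.73
eef_pos: [0.5629, -0.3143, 0.0383]
eef_rot: [-180.0, 0.1, -172.8]
wrist_force: [-1.9, 3.6, 10.8]
grip_width: 0.0004
grip_force: 5.8
```

The bolt bottomed at 38.3 mm, so it has dropped. Now I'll pinch that drive's bar.

Emit:
{"name": "send_rows", "arguments": {"plan": [[[0,0,0.03,0,0,0,0.5],[0,0,0.06,0,0,0,0.5],[-0.02,-0.0025,0.065,0,0,0,0.5],[-0.04,-0.0047,0.065,0,0,0,0.5],[-0.04,-0.0047,0.065,0,0,0,0.5],[-0.04,-0.0047,0.04,0,0,0,0.5],[-0.04,-0.0047,0.015,0,0,0,0.5],[-0.04,-0.0047,0.006,0,0,0,0.5],[-0.04,-0.0047,0.006,0,0,0,0.5],[-0.04,-0.0047,0.006,0,0,0,0.5]]]}}

```text
time: 16.57
eef_pos: [0.5228, -0.3192, 0.043]
eef_rot: [180.0, -0.0, -172.8]
wrist_force: [0.0, -0.1, 0.4]
grip_width: 0.0476
grip_force: 0.0
```

Emit:
{"name": "send_rows", "arguments": {"plan": [[[0,0,0,0,0,0,0.1],[0,0,0,0,0,0,0.1],[0,0,0,0,0,0,0.1],[0,0,0,0,0,0,0.1],[0,0,0,0,0,0,0.1],[0,0,0,0,0,0,0.1],[0,0,0,0,0,0,0.1]]], "squeeze": 12}}

```text
time: 17.15
eef_pos: [0.5228, -0.32, 0.0436]
eef_rot: [-179.9, 0.1, -172.8]
wrist_force: [-1.7, -4.7, 2.5]
grip_width: 0.02
grip_force: 12.0
```

The bar is pinched at 20.0 mm. Now lift along the arc.

Emit:
{"name": "send_rows", "arguments": {"plan": [[[0.001,0,0.0037,0,0,0,0.1],[0.0024,0.0003,0.0075,0,0,0,0.1],[0.0038,0.0005,0.011,0,0,0,0.1],[0.0055,0.0007,0.0147,0,0,0,0.1],[0.0073,0.0009,0.0182,0,0,0,0.1],[0.0091,0.0011,0.0217,0,0,0,0.1],[0.0112,0.0014,0.025,0,0,0,0.1],[0.0134,0.0017,0.0283,0,0,0,0.1],[0.0158,0.002,0.0314,0,0,0,0.1],[0.0181,0.0023,0.0345,0,0,0,0.1]]]}}

```text
time: 17.98
eef_pos: [0.541, -0.3177, 0.0779]
eef_rot: [-179.9, 0.0, -172.8]
wrist_force: [1.7, -5.3, -2.4]
grip_width: 0.0198
grip_force: 12.0
```

Emit:
{"name": "send_rows", "arguments": {"plan": [[[0.0027,0.0003,0.003,0,0,0,0.1],[0.0054,0.0007,0.0058,0,0,0,0.1],[0.0082,0.001,0.0085,0,0,0,0.1],[0.0111,0.0014,0.0111,0,0,0,0.1],[0.0142,0.0018,0.0135,0,0,0,0.1],[0.0174,0.0022,0.0158,0,0,0,0.1],[0.0207,0.0026,0.018,0,0,0,0.1],[0.024,0.003,0.02,0,0,0,0.1],[0.024,0.003,0.02,0,0,0,0.1],[0.024,0.003,0.02,0,0,0,0.1]]]}}

```text
time: 18.82
eef_pos: [0.5649, -0.3147, 0.0979]
eef_rot: [-179.9, 0.0, -172.8]
wrist_force: [-0.8, -5.6, 0.2]
grip_width: 0.0195
grip_force: 12.0
```

Emit:
{"name": "send_rows", "arguments": {"plan": [[[0,0,0,0,0,0,0.1],[0,0,0,0,0,0,0.1],[0,0,0,0,0,0,0.1],[0,0,0,0,0,0,0.1],[0,0,0,0,0,0,0.1],[0,0,0,0,0,0,0.1]]]}}

```text
time: 19.32
eef_pos: [0.5647, -0.3147, 0.0978]
eef_rot: [-179.9, 0.0, -172.8]
wrist_force: [-1.1, -6.0, -0.1]
grip_width: 0.0197
grip_force: 12.0
```

```bash
python3 - <<'E'
from h import *
d=snap('side','s5.png'); w=snap('wrist','w5.png')
a=cv2.resize(cv2.imread('pics/s5.png')[170:390,220:380],None,fx=2.4,fy=2.4,interpolation=cv2.INTER_CUBIC)[:520]
b=cv2.imread('pics/w5.png')[:400,100:500]
c=np.zeros((600,800,3),np.uint8); c[:a.shape[0],:a.shape[1]]=a; c[:400,400:800]=b
cv2.imwrite('pics/x5.png',c)
E
```

```text
(no output)
```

View pics/x5.png

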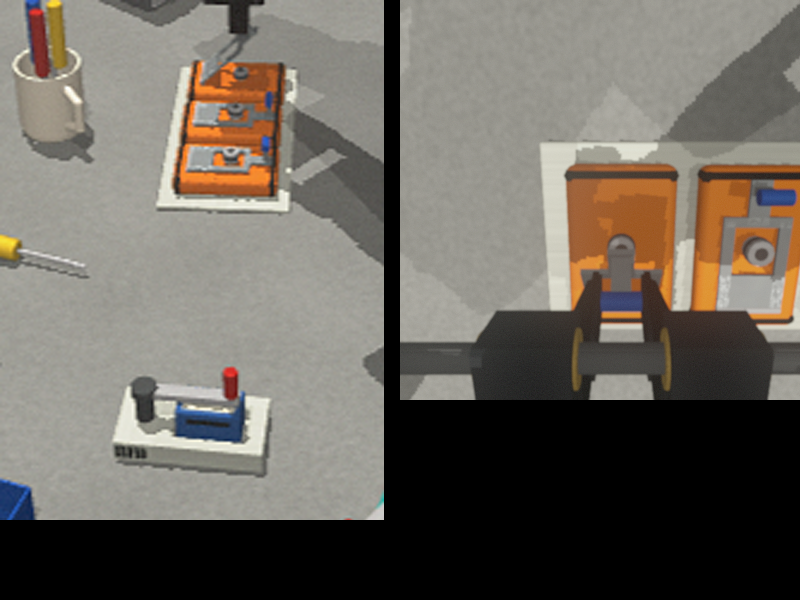

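The side view shows the third drive's cap tilted open at crop (225,60) and held by the fingers. The other two caps are flat, and the lever lies over the seated cartridge at crop (210,400). The wrist view shows the blue bar pinched at crop (620,300). Handing in.

```bash
python3 -c "
from workcell import hand_in
print(hand_in())"
```

```text
the job is handed in; nothing more can be done
None
```

I handed the job in, and the hand-in returned no verdict: the cartridge is seated, the lever is shut over it, the loose bolt (the drive at the tray's -y end) is pushed down, and that drive's cap is held open at about 45° with the other two caps shut.

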